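# Find the loose bolt of a board test fixture and hold its cap open

### The job

One of the three bolts along the near side of the circuit-board fixture has worked loose: tap the bolt heads from above to find the one that sinks, pushing it fully down, and then lift that bolt's hinged cap by its bar to 45 degrees or more so that its lock nut can be reached. Finish while still holding that cap open steady in the gripper's fingers, as it falls shut if let go. Keep the caps of the two tight bolts shut, do not lift any cap before its bolt has sunk, and leave the screwdriver, jar and meter where they are.

Things in the scene. Friction and masses are not known exactly. Their poses are not given: they have to be found in the camera images.
- bolt_a (a joint): how far the left (+y at zero yaw) bolt has been pushed down, m: 0 as found, 0.007 fully sunk. A tight bolt does not go down (under 0.002 even when pressed firmly); a loose one slides down the whole 7 mm under a push of about 3 N and stays down
- bolt_a_top (a point): centre of the top of the left (+y at zero yaw) bolt's round steel head, 18 mm diameter; as found the top is 82 mm above the bench and stands 11 mm proud of the cap through a 28 x 28 mm window in it (4 mm proud when sunk). Tap it from straight above
- cap_a (a joint): opening angle of the left (+y at zero yaw) bolt's hinged steel cap, rad: 0 shut (level), 1.2 fully open; it swings up and away from the robot and, light as it is (150 g), always falls shut when let go
- bar_a (a point): centre of the round lifting bar of the left (+y at zero yaw) cap: 9 mm thick, 45 mm clear between its end posts, parallel to the hinge; when shut it is 110 mm above the bench and 38.5 mm above the cap's plate, 84 mm in front of the hinge line and 46 mm in front of the bolt's axis. Its x axis points from the bar towards the hinge when shut, its y axis along the bar. The round bar can turn between the fingers as the cap swings
- hinge_a (a point): middle of the left (+y at zero yaw) cap's hinge pin, 70 mm above the bench, fixed; its y axis runs along the pin, its x axis away from the caps towards the circuit board. The cap's plate (60 mm wide, 90 mm long) reaches from here towards the robot
- bolt_b (a joint): how far the middle bolt has been pushed down, m: 0 as found, 0.007 fully sunk. A tight bolt does not go down (under 0.002 even when pressed firmly); a loose one slides down the whole 7 mm under a push of about 3 N and stays down
- bolt_b_top (a point): centre of the top of the middle bolt's round steel head, 18 mm diameter; as found the top is 82 mm above the bench and stands 11 mm proud of the cap through a 28 x 28 mm window in it (4 mm proud when sunk). Tap it from straight above
- cap_b (a joint): opening angle of the middle bolt's hinged steel cap, rad: 0 shut (level), 1.2 fully open; it swings up and away from the robot and, light as it is (150 g), always falls shut when let go
- bar_b (a point): centre of the round lifting bar of the middle cap: 9 mm thick, 45 mm clear between its end posts, parallel to the hinge; when shut it is 110 mm above the bench and 38.5 mm above the cap's plate, 84 mm in front of the hinge line and 46 mm in front of the bolt's axis. Its x axis points from the bar towards the hinge when shut, its y axis along the bar. The round bar can turn between the fingers as the cap swings
- hinge_b (a point): middle of the middle cap's hinge pin, 70 mm above the bench, fixed; its y axis runs along the pin, its x axis away from the caps towards the circuit board. The cap's plate (60 mm wide, 90 mm long) reaches from here towards the robot
- bolt_c (a joint): how far the right (-y at zero yaw) bolt has been pushed down, m: 0 as found, 0.007 fully sunk. A tight bolt does not go down (under 0.002 even when pressed firmly); a loose one slides down the whole 7 mm under a push of about 3 N and stays down
- bolt_c_top (a point): centre of the top of the right (-y at zero yaw) bolt's round steel head, 18 mm diameter; as found the top is 82 mm above the bench and stands 11 mm proud of the cap through a 28 x 28 mm window in it (4 mm proud when sunk). Tap it from straight above
- cap_c (a joint): opening angle of the right (-y at zero yaw) bolt's hinged steel cap, rad: 0 shut (level), 1.2 fully open; it swings up and away from the robot and, light as it is (150 g), always falls shut when let go
- bar_c (a point): centre of the round lifting bar of the right (-y at zero yaw) cap: 9 mm thick, 45 mm clear between its end posts, parallel to the hinge; when shut it is 110 mm above the bench and 38.5 mm above the cap's plate, 84 mm in front of the hinge line and 46 mm in front of the bolt's axis. Its x axis points from the bar towards the hinge when shut, its y axis along the bar. The round bar can turn between the fingers as the cap swings
- hinge_c (a point): middle of the right (-y at zero yaw) cap's hinge pin, 70 mm above the bench, fixed; its y axis runs along the pin, its x axis away from the caps towards the circuit board. The cap's plate (60 mm wide, 90 mm long) reaches from here towards the robot
- fixture: aluminium board carrier fixed to the bench, 220 x 330 x 58 mm, a green circuit board on its far half (nothing there higher than 85 mm) and three identical bolts with caps, 100 mm apart, in a row along its near side; its origin is at bench level, the carrier reaching 70 mm from it towards the robot and 150 mm away
- screwdriver: bystander: black screwdriver 170 mm long lying on the bench left of the fixture; origin under its middle
- screw_jar: bystander: small glass screw jar, 48 mm diameter, 60 mm tall, on the bench right of the fixture; origin at the centre of its underside
- meter: bystander: grey hand meter 130 x 70 x 36 mm lying on the bench right of the fixture; origin at the centre of its underside

How it is judged (in metres and radians):
On the way:
1. the loose bolt is tapped fully down while all caps are shut (value of joint any of bolt_a, bolt_b, bolt_c above 0.005 m and value of joint each of cap_a, cap_b, cap_c below 0.1 rad), for 0.1 s.
At the end, for the whole second after the job is handed in: The loose bolt is sunk (more than 5 mm), its cap stands open more than 0.7 rad and still (under 0.1 rad/s), held by the fingers (contact over 0.3 N); the other two caps are shut (under 0.1 rad) (((value of joint bolt_a above 0.005 m and value of joint cap_a above 0.7 rad and velocity of joint cap_a between -0.1 and 0.1 rad/s and contact force between the fingers and cap_a above 0.3 N and value of joint each of cap_b, cap_c below 0.1 rad) or (value of joint bolt_b above 0.005 m and value of joint cap_b above 0.7 rad and velocity of joint cap_b between -0.1 and 0.1 rad/s and contact force between the fingers and cap_b above 0.3 N and value of joint each of cap_a, cap_c below 0.1 rad) or (value of joint bolt_c above 0.005 m and value of joint cap_c above 0.7 rad and velocity of joint cap_c between -0.1 and 0.1 rad/s and contact force between the fingers and cap_c above 0.3 N and value of joint each of cap_a, cap_b below 0.1 rad))); the arm keeps its last pose, push and grip.
It fails at once if a cap is lifted (over 0.25 rad) although its bolt has not sunk ((value of joint cap_a above 0.25 rad and value of joint bolt_a below 0.004 m) or (value of joint cap_b above 0.25 rad and value of joint bolt_b below 0.004 m) or (value of joint cap_c above 0.25 rad and value of joint bolt_c below 0.004 m)).
It fails at once if a bystander is moved more than 30 mm (distance of any of screwdriver, screw_jar, meter from where it was at the start of the episode above 0.03 m).
It also fails if it takes over 51 s, if anything falls off the work surface, if the arm or the gripper's body presses on something with over 40 N, if the wrist force passes 120 N, or if a joint passes its speed limit or range.

### The arm

A 7-joint arm with a two-finger parallel gripper is mounted at the origin on the work surface. World frame = base frame: x ahead of the robot, y to its left, z up, the work surface at z = 0. Lengths are in m, angles in degrees, forces in N, time in s.
With the tool pointing down it reaches from about 0.35 to 0.775 m from the base axis. Payload 3.1 kg.
Tool frame: the origin (TCP) lies on the centre line of the jaws, within the pads' length; the fingertips stand 17 mm ahead of it and the grasp point (between the pads) lies 2 mm behind it (robot.tip_reach is the distance from the TCP to the fingertips, in m); z points along the fingers, y is the direction in which the jaws open and shut (so a half turn about z gives the same grasp; the last joint's range is limited). The gripper opens to 85 mm and grips with 20 to 120 N. Pads are 22 mm wide; open, the fingers measure 114 mm over their backs; the gripper's body (76 mm by 85 mm) begins 54 mm behind the grasp point. The pads swing forward as they close: fully open they stand 13 mm farther back than shut.
Start: joints at [68.829, 17.813, 0.802, 86.603, -0.252, 75.585, -1.558], TCP at [0.177, -0.521, 0.248] pointing down, gripper open.
Joint ranges: [-154.91, 154.91], [-16.99, 109.72], [-72.82, 74.43], [7.12, 147.25], [-82.49, 262.49], [11.32, 116.49], [-174.64, 174.64]. Speed limits (degrees/s): [159.86, 159.86, 180, 180, 180, 180, 180].

### API

Orientations are given as [roll, pitch, yaw] about the fixed x, y, z axes, in that order (R = Rz(yaw) Ry(pitch) Rx(roll)).
In Python, from station import robot, fingers, vision, workorder, recognise gives the robot as it stands. Calls block until the motion is done:
- robot.move_to(position, orientation): joint-space move of the TCP to a pose.
- robot.line_to(position, orientation=None, velocity=0.15, f_stop=None): straight line of the TCP; orientation=None keeps the orientation; velocity is the mean speed in m/s. With f_stop (N) it stops when the force on the tool has changed by that much, and returns True; else False.
- robot.move_j(angles): joint-space move.
- fingers.gripper_to(opening, force=None): opening from 0.0 (shut) to 1.0 (fully open); force is the grip in N (None keeps the last); returns when the fingers have stopped.
- robot.pause(seconds).
- robot.inverse_kinematics(position, orientation): joint angles nearest the present ones, or None.
- vision.grab_frame(name): name is "side" or "top"; returns the picture (480x640x3 uint8, red, green, blue); there is no depth.
- vision.calibration(name): a dict with "mtx" (3x3 intrinsics, pixels), "extrinsics" (4x4, takes a point from world to camera coordinates). Camera axes: x right, y up, looking along -z (the intrinsics and any distortion apply to the point x, -y, -z); pixel columns grow to the right and rows downward; lengths in m; the calibration is good to about 2 mm. A picture is of the moment at which its call begins. calibration takes no time and is no camera call.
A pose or a line that the arm cannot do raises robot.PlanningError and nothing moves.
- workorder.close_job(): hands the job in, once; it reports no verdict.
Trained networks look in the newest picture that a camera, given by its name, has taken for a name from the list of things; names that differ only in an ending like _2 or _b are one class to them, and where a whole thing is asked for, a point or a joint stands for the part that bears it (a point fixed in the world has none). Each returns a list of dicts, best first, with "p" (0 to 1); they miss things now and then, are a little off and sometimes report something else, mostly with a low value. They report only what shows in the picture. A call takes as long as a camera call.
- recognise(label, camera): "rect" ([centre column, centre row, width, height] in pixels, round what is visible of it).
Readings, each from a call of its own:
- robot.current_time_s(): time.
- robot.current_joint_positions(): joint angles.
- robot.current_dq(): joint speeds.
- robot.current_joint_torque(): joint torques, N m.
- robot.current_tool_pos(): TCP position.
- robot.current_eef_rot(): TCP orientation.
- robot.current_contact_force(): force on the tool from outside, world axes, zero at the start.
- robot.current_torque(): the same for the moment, N m.
- robot.current_finger_gap(): opening from 0.0 (shut) to 1.0 (fully open).
Only numpy, scipy, OpenCV 4.12 (cv2) and the standard library are available. Lean on these libraries where they do the work, as an engineer would, in place of code of your own. Each camera call takes 0.05 s, during which the arm holds its last target. There are 200 camera calls.

## Working session

There is one attempt and no reset: what is moved stays moved. The work goes in short steps, each a Python script; the robot and the scene stay as the last script left them, time stands still between calls to the robot, and variables do not carry over. Pictures are saved under pics/ and viewed, about 8 in all and at most 12, crops included, and the job is handed in when it is done.

```bash
mkdir -p pics; ls; python3 - <<'E'
from station import robot, fingers, vision, workorder, recognise
import cv2
for c in ("top","side"):
    f=vision.grab_frame(c); cv2.imwrite(f"pics/{c}0.png",f[:,:,::-1])
    k=vision.calibration(c); print(c,k)
    for n in ("bolt_a_top","bar_a","fixture","cap_a","hinge_a"):
        try: print(n,[(round(d["p"],2),[round(v,1) for v in d["rect"]]) for d in recognise(n,c)[:5]])
        except Exception as e: print(n,e)
print(robot.current_eef_rot(),robot.current_time_s())
E
```

```text
pics
top {'mtx': array([[447.46075334,   0.        , 322.55396092],
       [  0.        , 447.46075334, 231.70576895],
       [  0.        ,   0.        ,   1.        ]]), 'extrinsics': array([[ 2.39503374e-03, -9.99996883e-01,  7.06035851e-04,
         1.40643974e-02],
       [ 9.92381445e-01,  2.46376332e-03,  1.23178723e-01,
        -5.84694847e-01],
       [-1.23180079e-01,  4.05639680e-04,  9.92384252e-01,
        -9.12807484e-01],
       [ 0.00000000e+00,  0.00000000e+00,  0.00000000e+00,
         1.00000000e+00]])}
bolt_a_top [(0.67, [336.1, 246.9, 8.3, 9.9])]
bar_a [(0.86, [335.1, 253.7, 36.3, 42.8]), (0.37, [339.6, 226.4, 172.7, 114.5]), (0.33, [388.5, 253.6, 6.2, 7.1])]
fixture [(0.62, [340.6, 226.8, 169.1, 121.3])]
cap_a [(0.84, [336.8, 253.8, 33.0, 45.8]), (0.76, [287.0, 246.7, 33.3, 44.0]), (0.72, [385.1, 255.5, 28.9, 39.6])]
hinge_a [(0.79, [337.8, 225.2, 167.1, 122.2])]
side {'mtx': array([[433.69860894,   0.        , 315.24928173],
       [  0.        , 433.69860894, 236.65043542],
       [  0.        ,   0.        ,   1.        ]]), 'extrinsics': array([[-0.84450755, -0.53551671,  0.00537156,  0.51327301],
       [ 0.40436653, -0.63104381,  0.66202071, -0.29230723],
       [-0.35113347,  0.56125357,  0.74946629, -0.5995956 ],
       [ 0.        ,  0.        ,  0.        ,  1.        ]])}
bolt_a_top [(0.73, [309.9, 283.0, 9.7, 15.7])]
bar_a [(0.81, [317.6, 291.1, 68.9, 58.4]), (0.8, [386.3, 218.8, 57.2, 45.1]), (0.74, [353.6, 250.6, 58.1, 46.0]), (0.55, [381.2, 211.6, 8.0, 11.1]), (0.54, [321.0, 260.4, 212.2, 184.9])]
fixture [(0.6, [321.5, 263.3, 208.6, 183.6]), (0.52, [386.9, 217.8, 54.5, 40.4])]
cap_a [(0.88, [318.2, 290.1, 63.9, 53.5]), (0.8, [387.5, 217.7, 62.7, 42.3]), (0.77, [354.2, 253.1, 60.4, 46.8])]
hinge_a [(0.73, [321.8, 260.4, 208.6, 181.8])]
[ 1.79996800e+02 -2.49258782e-04  1.87841228e+01] 0.6
```

```bash
python3 - <<'E'
import cv2
a=cv2.imread("pics/top0.png")[150:300,240:440]; cv2.imwrite("pics/topc.png",cv2.resize(a,None,fx=4,fy=4,interpolation=2))
a=cv2.imread("pics/side0.png")[180:330,230:430]; cv2.imwrite("pics/sidec.png",cv2.resize(a,None,fx=4,fy=4,interpolation=2))
E
```

```text
(no output)
```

View pics/topc.png

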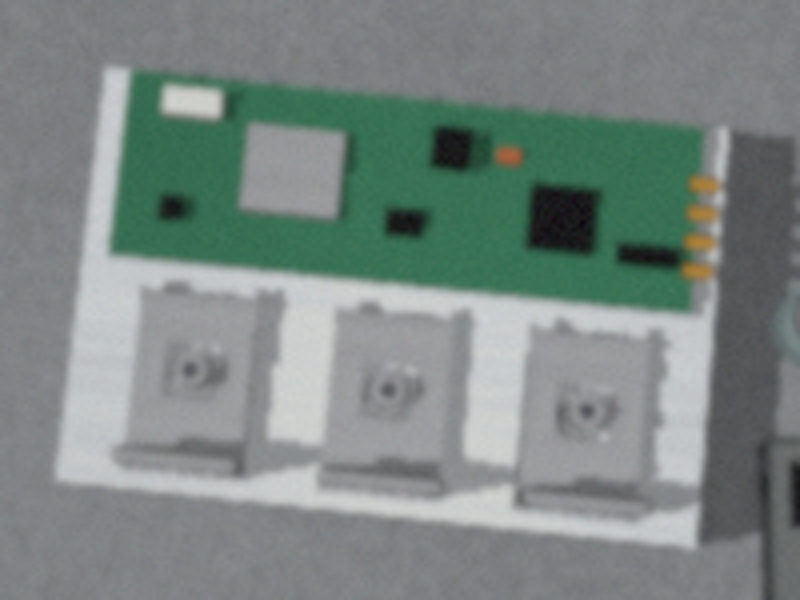

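View pics/sidec.png

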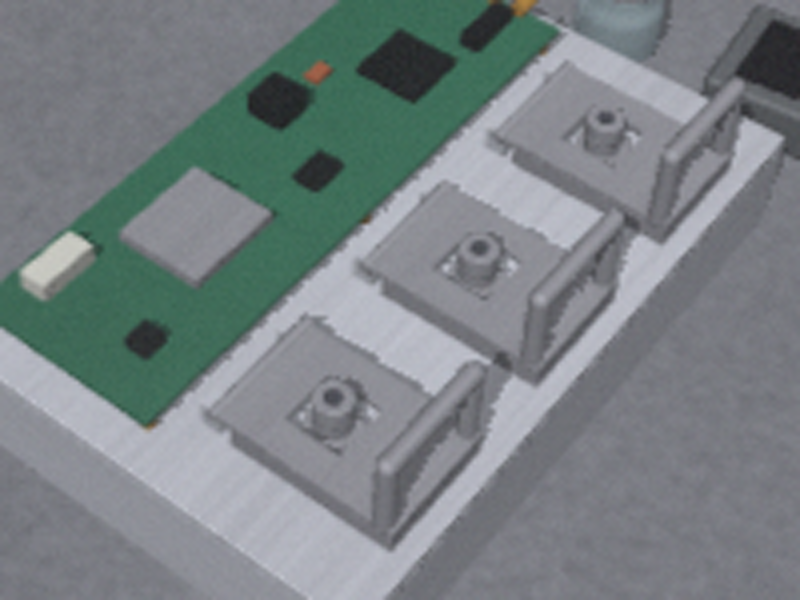

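View pics/top0.png

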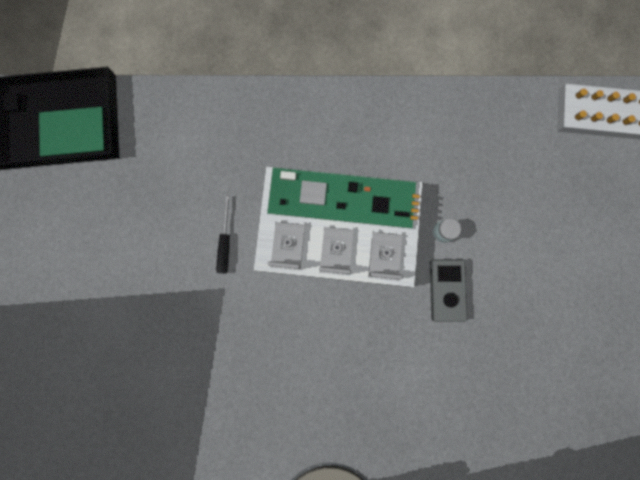

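```bash
cat > h.py <<'E'
import numpy as np
from station import robot, fingers, vision, workorder, recognise
def proj(P,c):
    k=vision.calibration(c); q=k["extrinsics"]@np.r_[P,1]; p=k["mtx"]@np.array([q[0],-q[1],-q[2]]); return p[:2]/p[2]
def loc(p,i,dx,z):
    c,s=np.cos(p[2]),np.sin(p[2]); dy=0.1*i
    return np.array([p[0]+c*dx-s*dy,p[1]+s*dx+c*dy,z])
E
python3 - <<'E'
from h import *
from scipy.optimize import least_squares
T=lambda x,y:np.array([(x+.5)/4-.5+240,(y+.5)/4-.5+150]); S=lambda x,y:np.array([(x+.5)/4-.5+230,(y+.5)/4-.5+180])
ob=[(1,0,.082,"top",T(191,370)),(0,0,.082,"top",T(389,389)),(-1,0,.082,"top",T(587,410)),
(1,0,.082,"side",S(333,389)),(0,0,.082,"side",S(480,247)),(-1,0,.082,"side",S(606,117)),
(1,-.046,.110,"side",S(430,421)),(0,-.046,.110,"side",S(580,258)),(-1,-.046,.110,"side",S(705,121))]
for sel in (ob,ob[:3],ob[3:6],ob[6:]):
    f=lambda p:np.concatenate([proj(loc(p,i,d,z),c)-u for i,d,z,c,u in sel])
    r=least_squares(f,[.55,-.02,-.1],x_scale=.1); print(r.x,np.degrees(r.x[2]),np.round(r.fun,1))
E
```

```text
[ 0.54756511 -0.01330155 -0.10577755] -6.060607260340791 [ 0.  -0.2 -0.   0.4  0.1  0.5 -0.   2.  -0.   0.1  0.3  0.2 -0.1 -1.4
 -0.6 -0.5 -0.  -0.5]
[ 0.5480018  -0.01324939 -0.09858516] -5.648513655560951 [-0.  -0.1 -0.   0.2  0.1 -0.1]
[ 0.54855629 -0.0148016  -0.11153054] -6.390229205144777 [-0.3  0.8 -0.1 -0.7  0.5 -0.4]
[ 0.54646942 -0.01176458 -0.10177173] -5.831090787378799 [ 0.3 -0.3 -0.4  0.3  0.1  0.1]
```

```bash
cat >> h.py <<'E'
P=(.548,-.0135,-.1025); YAW=np.degrees(P[2])
E
python3 - <<'E'
from h import *
best=None
for y in (YAW+90,YAW-90):
    q=robot.inverse_kinematics(loc(P,0,0,.14),[180,0,y]); print(y,None if q is None else np.round(q,0))
    if q is not None and (best is None or abs(q[6])<best[0]): best=(abs(q[6]),y)
y=best[1]; print("yaw",y)
open("h.py","a").write(f"O=[180,0,{y}]\n")
fingers.gripper_to(0.0)
up=robot.tip_reach
print(up)
order=(-1,0,1)
for n,i in enumerate(order):
    hi=loc(P,i,0,.125+up)
    if n==0: robot.move_to(loc(P,i,0,.2+up),[180,0,y]); robot.line_to(loc(P,i,0,.095+up))
    else: robot.line_to(hi); robot.line_to(loc(P,i,0,.095+up))
    s=robot.line_to(loc(P,i,0,.0725+up),velocity=.03,f_stop=10)
    t=robot.current_tool_pos(); d=t[2]-up
    print("bolt","bca"[0 if i==0 else (1 if i<0 else 2)],s,round(d,4),np.round(t,4),np.round(robot.current_contact_force(),1),robot.current_time_s())
    robot.line_to(hi)
    if d<.0785: break
E
```

```text
84.12718259990906 [ 28.  28. -40.  95.  19.  64. -22.]
-95.87281740009094 [ 41.  36. -62.  94.  34.  70. 146.]
yaw 84.12718259990906
0.017
bolt c True 0.0753 [ 0.5381 -0.1131  0.0923] [-1.9 -1.6  6.1] 4.85
```

```bash
python3 - <<'E'
from h import *
up=.017
for i in (0,-1):
    robot.line_to(loc(P,i,0,.125+up)); robot.line_to(loc(P,i,0,.092+up))
    s=robot.line_to(loc(P,i,0,.0725+up),velocity=.03,f_stop=14)
    t=robot.current_tool_pos(); print(i,s,round(t[2]-up,4),np.round(robot.current_contact_force(),1),robot.current_time_s())
    robot.line_to(loc(P,i,0,.125+up))
robot.line_to(loc(P,-1,-.046,.16+up)); fingers.gripper_to(.45,40)
import cv2
a=vision.grab_frame("side")[130:330,230:490,::-1]; cv2.imwrite("pics/s1.png",cv2.resize(a,None,fx=3,fy=3,interpolation=2))
print(robot.current_finger_gap(),robot.current_tool_pos(),robot.current_time_s())
E
```

```text
0 True 0.0824 [-1.   0.2  5.4] 6.9667
-1 True 0.0752 [-1.5 -0.6  6.6] 9.1833
0.4536972318437853 [ 0.49207985 -0.10818758  0.17681495] 10.7083
```

View pics/s1.png

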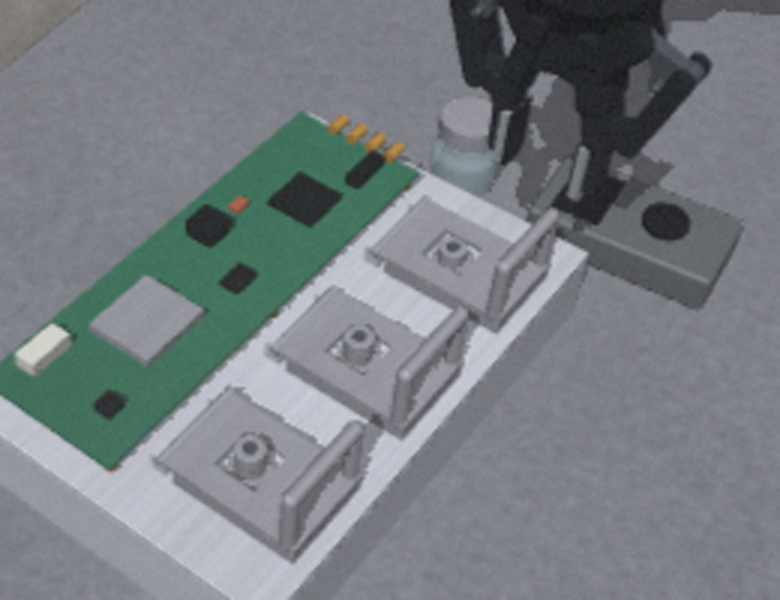

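```bash
python3 - <<'E'
from h import *
s=robot.line_to(loc(P,-1,-.046,.107),velocity=.08,f_stop=10); print(s,robot.current_tool_pos())
if not s:
    fingers.gripper_to(0.0,25); print(robot.current_finger_gap(),np.round(robot.current_contact_force(),1))
    r=np.hypot(.084,.040); a0=np.arctan2(.040,-.084)
    t0=robot.current_tool_pos()
    for th in range(4,57,4):
        a=a0-np.radians(th); d=np.array([r*np.cos(a)+.084, r*np.sin(a)-.040])
        robot.line_to(t0+np.array([np.cos(P[2])*d[0],np.sin(P[2])*d[0],d[1]]),velocity=.04)
        if th%8==0: print(th,round(robot.current_finger_gap(),3),np.round(robot.current_contact_force(),1),robot.current_time_s())
        if np.abs(robot.current_contact_force()).max()>30: print("force");break
    robot.pause(.3)
    import cv2
    a=vision.grab_frame("side")[130:330,230:490,::-1]; cv2.imwrite("pics/s2.png",cv2.resize(a,None,fx=3,fy=3,interpolation=2))
    print(robot.current_tool_pos(),robot.current_time_s())
E
```

```text
False [ 0.49258402 -0.10829122  0.10753555]
0.09265381201216524 [-1.9  0.3  1.2]
8 0.095 [-2.7 -0.4 -0.6] 12.7167
16 0.092 [-6.5  1.5  3.3] 13.3333
24 0.096 [-9.   1.1  6.5] 13.95
32 0.09 [-10.    1.2  10.7] 14.5667
40 0.091 [-7.9  0.4  8.7] 15.1833
48 0.091 [-3.4  1.3  6.1] 15.8
56 0.094 [-2.7 -0.9  5.8] 16.4167
[ 0.56261618 -0.11552058  0.16038518] 16.7667
```

View pics/s2.png

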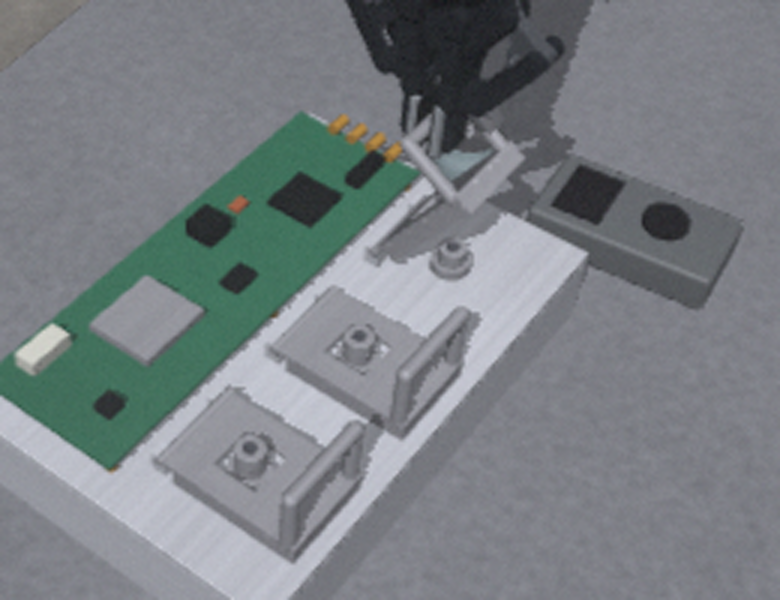

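```bash
python3 - <<'E'
from h import *
print(robot.current_finger_gap(),np.abs(robot.current_dq()).max(),np.round(robot.current_contact_force(),1))
workorder.close_job()
E
```

```text
0.09267920117129425 0.05772389695582452 [-3.8  0.   6.5]
the job is handed in; nothing more can be done
```

The loose bolt was bolt_c, the right one. I tapped it fully down, lifted its cap by the bar to about 56° and handed the job in with the cap still held in the fingers, at about 17 of the 51 s.

- **Bolt check:** the fingertips stopped at 75.2 mm on bolt_c, which is about 7 mm of sink, and a second tap gave the same depth. Bolt_b stopped at 82.4 mm, so it is tight. I did not tap bolt_a, because the loose bolt had already been found.
- **Before lifting:** a picture after the taps showed bolt_c sunk and all three caps shut.
- **After lifting:** the last picture showed cap_c standing open and the other two caps shut. The meter looked undisturbed, but the jar was mostly hidden behind the arm and the screwdriver was outside that picture.
- **Hold at hand-in:** the finger gap was 0.093, which fits the 9 mm bar, and the arm was nearly still, with joint speeds under 0.06 °/s.
- **Cap angle:** the 56° comes from where the tool ended up relative to the hinge. I did not measure it separately.
- **Forces:** the highest readings I took were about 11 N per axis during the lift. No check failed or disagreed.

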